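# Store the calibration on a desk console with its two-key chord

## Task

On the cream desk console, flip the red toggle switch from the red dot over to the green dot to unlock the calibration memory, then store the calibration: press the two blue keys fully down together, one with each fingertip, hold both for three seconds and let them go. Finally flip the toggle back to the red dot to lock it again. Only press and push: pick nothing up, do not press the grey key between the blue ones or turn the black knob, and keep off the open chassis and the loose things on the bench.

Things in the scene. Friction and masses are not known exactly. Their poses are not given: they have to be found in the camera images.
- console: Cream sheet-metal desk console, fixed, 300 mm wide (y), 250 mm deep (x), 158 mm high. Origin: on the bench 125 mm behind its front face, mid-width; x points to its back, y to its left (seen by its operator, who stands on the robot's side), z up. The front face is 50 mm high; from its top edge the flat grey key deck rises towards the back at 10 degrees.
- display_foot (a point): Back edge of the key deck, mid-width, 72 mm above the bench, straight above the console's origin. Here the black display face begins and rises at 50 degrees to the console's flat top, which is 158 mm high and lies from x = 72 to 125 mm in the console's frame. Axes as the console's.
- key_left_top (a point): Centre of the top of the left blue key's cap, a disc 20 mm across in a steel ring 26 mm across and 2 mm high; moves with the key. It stands 9 mm above the deck, 4 mm when fully down. z points square out of the deck (10 degrees off vertical, towards the operator), y to the console's left. In the console's frame the key is at x = -66, y = +18 mm. The blue keys are 56 mm apart.
- key_right_top (a point): The same point on the right blue key, a key like the left one, at x = -66, y = -38 mm in the console's frame.
- key_mid_top (a point): The same point on the grey key of the same size midway between the blue ones, at x = -66, y = -10 mm in the console's frame; not to be pressed.
- key_left (a joint): Travel of the left blue key in m, square into the deck: 0 up, 0.005 fully down. A spring returns it: 1.4 N to start, 4.9 N fully down.
- key_right (a joint): Travel of the right blue key, the same.
- key_mid (a joint): Travel of the grey key, the same.
- lock_switch (a joint): Angle of the toggle in rad: 0 leans to the console's left, to the red dot (locked, as it starts); 0.6 leans to the right, to the green dot (unlocked). A snap-over spring drives it to the nearer end on either side of 0.3; pushing it over at the tip takes about 2 N, lower down more. It swings about the console's x axis, 5 mm above the deck.
- switch_base (a point): Foot of the toggle on the deck surface, at x = -66, y = +100 mm in the console's frame; z square out of the deck, y to the console's left. A steel nut 16 mm across and 6 mm high stands on it. The flat red dot lies 24 mm to the left of it and the green dot 24 mm to the right.
- switch_tip (a point): Point on the toggle's axis, 30 mm from its pivot and 5 mm short of its rounded upper end; moves with the toggle. The toggle has a red sleeve 10 mm thick over its upper 20 mm and is 6 mm steel below. The point stands 34 mm above the deck, 9 mm left of the foot when locked and 9 mm right of it when unlocked.
- dial (a joint): Angle of the black knob on the deck in rad, 0 at the start; it is not to be turned.
- dial_base (a point): Foot of the black knob on the deck surface, at x = -66, y = -110 mm in the console's frame; the knob is 29 mm across and 19 mm high.
- chassis: A second, open device without housing, fixed: black base plate 230 mm deep, 250 mm wide (with 45 mm more at its +y side for an aluminium tube 60 mm high), with a tilted aluminium frame and a display up to about 180 mm high. Origin on the bench under its middle. It stands beside the console, left or right of it, and is not to be touched.
- screwdriver: Loose screwdriver, 180 mm long, orange handle 26 mm thick, lying along its x axis on the bench in front of the console; origin under its middle. Leave alone.
- spare_knob: Loose black knob, 29 mm across and 17 mm high, on the bench in front of the console's right half; origin under it. Leave alone.
- tape_roll: Loose roll of blue tape, 48 mm across and 18 mm high, lying on the console's flat top; origin under it. Leave alone.
- multimeter: Loose yellow multimeter, 85 x 175 x 44 mm (x, y, z), on the bench in front of the chassis; origin under its middle. Leave alone.
- screw_tray: Loose yellow tray, 100 x 55 x 30 mm, on the bench between the console and the chassis, near their fronts; origin under its middle. Leave alone.
- carton: Loose brown carton, 110 x 80 x 55 mm, at the back of the bench; origin under its middle. Leave alone.

How it is judged:
By the outcome, as a careful person would: the job done as asked, in the order asked, and still so for the second after the job is handed in, with the robot touching nothing.
It also fails if it takes over 53 s, if anything falls off the work surface, if the arm or the gripper's body presses on something with over 40 N, if the wrist force passes 120 N, or if a joint passes its speed limit or range.

## Robot

A 6-joint arm with a two-finger parallel gripper is mounted at the origin on the work surface. World frame = base frame: x ahead of the robot, y to its left, z up, the work surface at z = 0. Lengths are in m, angles in rad, forces in N, time in s.
With the tool pointing down it reaches from about 0.25 to 0.775 m from the base axis. Payload 4 kg.
Tool frame: the origin (TCP) lies at the very end of the fingers, on their centre line; the grasp point (between the pads) lies 19 mm behind it; z points along the fingers, y is the line along which they close (so a half turn about z gives the same grasp; the last joint's range is limited). The gripper opens to 94 mm and grips with 3 to 60 N. Pads are 16 mm wide; open, the fingers measure 119 mm over their backs; the gripper's body (75 mm by 177 mm) begins 78 mm behind the grasp point.
Start: joints at [-1.353, 0.087, 1.371, -0, 1.684, -0.103], TCP at [0.173, -0.522, 0.206] pointing down, gripper open.
Joint ranges: [-3.1, 3.1], [-0.76, 2.03], [0.27, 2.55], [-1.08, 4.22], [0.17, 2.65], [-2.57, 2.57]. Speed limits (rad/s): [2.79, 2.79, 3.14, 3.14, 3.14, 3.14].

## Interface

Orientations are given as [roll, pitch, yaw] about the fixed x, y, z axes, in that order (R = Rz(yaw) Ry(pitch) Rx(roll)).
In Python, from bench import robot, snapshot, finder gives the robot as it stands.
- The arm moves only by the tool drive_tool, never from a script. Its argument "deltas" is text: rows parted by semicolons, each of 7 numbers parted by spaces: the shift along the tool's x, y, z each as a share of 100 mm, from -1 to 1, then the turn, a rotation vector about the tool's x, y, z each as a share of 90 degrees, from -1 to 1, then the finger opening in mm, from 0 to 94. In form: tx ty tz rx ry rz gripper; .... A call has 1 to 5 rows; each row is the pose to reach, as a shift and turn from the pose commanded when the call began, along the tool's axes at that moment; what a row does not reach only later rows make up. A row lasts 1/10 s, in which the tool goes at most 50 mm and 8.59 degrees, less where a joint would pass 70% of its speed; a pose out of reach is approached as far as the arm can. A call with a number of a shift or a turn outside -1 to 1 is refused whole. A call with a gripper value outside its range is refused whole. The fingers move at their own pace and stop on an object; the grip force is fixed at half the most. Time passes only in rows, so rows that repeat a pose let the fingers close. It gives the time, the measured TCP pose, the force, the opening and the grip force at its end, in the units of the state.
- robot.get_obs(): the state, without advancing time (a new reading comes with each control period).
- snapshot(name): name is "side" or "top"; returns a dict with "img" (384x512x3 uint8, red, green, blue), "fx", "fy", "cx", "cy" (pixels), "T" (4x4, takes a point from camera to world coordinates). Camera axes: x right, y up, looking along -z (the intrinsics and any distortion apply to the point x, -y, -z); pixel columns grow to the right and rows downward; lengths in m; the calibration is good to about 2 mm. A picture is of the moment at which its call begins. There is no depth.
- robot.close_job(): hands the job in; it is judged then, once.
Trained networks look in the newest picture that a camera, given by its name, has taken for a name from the list of things; names that differ only in an ending like _2 or _b are one class to them, and where a whole thing is asked for, a point or a joint stands for the part that bears it (a point fixed in the world has none). Each returns a list of dicts, best first, with "confidence" (0 to 1); they miss things now and then, are a little off and sometimes report something else, mostly with a low value. They report only what shows in the picture. A call takes as long as a camera call.
- finder.look_for(camera, thing): "xy" ([column, row] in pixels, amid what is visible of it).
- finder.masks_of(camera, thing): "region" (384x512 bool, what is visible of it) and "xy" ([column, row] in pixels, amid what is visible of it).
- finder.landmark_of(camera, thing): "xy" ([column, row] in pixels: a listed point, or the origin of a listed thing).
The state is a dict: "time": time; "joint_positions": joint angles; "qvel": joint speeds; "joint_torque": joint torques, N m; "tool_pos": TCP position; "ee_rot": TCP orientation; "wrist_force": force on the tool from outside, world axes, zero at the start; "wrist_torque": the same for the moment, N m; "width": finger opening in m; "finger_force": force on a finger pad.
Only numpy, scipy, OpenCV 4.12 (cv2) and the standard library are available. Lean on these libraries where they do the work, as an engineer would, in place of code of your own. Each camera call takes 0.05 s, during which the arm holds its last target. There are 200 camera calls.

## Working session

There is one attempt and no reset: what is moved stays moved. The work goes in short steps, Python scripts to look and compute and a tool call to move; the robot and the scene stay as the last step left them, time stands still between calls to the robot, and variables do not carry over. Pictures are saved under pics/ and viewed, at most 10 in all, crops included, and the job is handed in when it is done.

Besides the shell and the picture viewer there is one more tool, called after "Emit:" as a command line: name --argument value ..., lists and objects as JSON in quotes. drive_tool: Moves the arm, as the interface text tells. Shift numbers are shares of 100 mm and turn numbers shares of 90 degrees, none past 1 either way. Its arguments: {"type":"object","properties":{"deltas":{"type":"string"}},"required":["deltas"]}

```bash
ls; mkdir -p pics; cat > h.py <<'E'
import numpy as np, cv2
from bench import robot, snapshot, finder
from scipy.spatial.transform import Rotation as R
from scipy.optimize import least_squares
def P(s,X):
    T=np.linalg.inv(s["T"]); c=T[:3,:3]@np.asarray(X)+T[:3,3]
    return np.array([s["cx"]+s["fx"]*c[0]/-c[2], s["cy"]-s["fy"]*c[1]/-c[2]])
def deck(x,y,h):  # console frame point from deck coords
    a=np.radians(10); z=0.05+(x+.125)*np.tan(a)
    return np.array([x-h*np.sin(a),y,z+h*np.cos(a)])
a=np.radians(10)
PTS={"console":np.zeros(3),"display_foot":np.array([0,0,.072]),"key_left_top":deck(-.066,.018,.009),"key_right_top":deck(-.066,-.038,.009),
"key_mid_top":deck(-.066,-.010,.009),"switch_base":deck(-.066,.1,0),"dial_base":deck(-.066,-.11,0),"switch_tip":deck(-.066,.109,.034)}
E
python3 - <<'E'
from h import *
import json
S={}
D=[]
for n in("side","top"):
    s=snapshot(n); S[n]=s
    cv2.imwrite(f"pics/{n}0.png",s["img"][:,:,::-1])
    print(n,s["fx"],s["cx"],s["cy"],np.round(s["T"],3).tolist(),[k for k in s if k not in("img","T")])
    for t in PTS:
        r=finder.landmark_of(n,t)
        if r: print(t,np.round(r[0]["xy"],1),round(r[0]["confidence"],2)); D.append((n,t,np.array(r[0]["xy"],float),r[0]["confidence"]))
def res(p):
    Rz=R.from_euler('z',p[2]).as_matrix(); o=[]
    for n,t,xy,c in D: 
        if c>.4:o+=list(P(S[n],Rz@PTS[t]+[p[0],p[1],0])-xy)
    return np.array(o)
f=least_squares(res,[.55,0,0],loss="soft_l1",f_scale=2)
print(f.x,f.cost); print(np.round(res(f.x).reshape(-1,2),1).tolist())
np.save("con.npy",f.x)
print(robot.get_obs())
E
```

```text
pics
side 371.3320469891128 254.47553994220863 191.68913092095067 [[0.98, 0.157, -0.125, 0.452], [-0.2, 0.726, -0.658, -0.682], [-0.012, 0.67, 0.742, 0.861], [0.0, 0.0, 0.0, 1.0]] ['fx', 'fy', 'cx', 'cy']
console [257.7 291.3] 0.59
display_foot [257.8 276.9] 0.64
key_left_top [228.4 275.3] 0.52
key_right_top [236.2 299.7] 0.61
key_mid_top [232.  291.2] 0.54
switch_base [219.4 254.1] 0.51
dial_base [241.6 330.4] 0.58
switch_tip [217.6 244.9] 0.4
top 347.90174901478883 254.9886197684449 188.31744295667593 [[-0.017, 0.998, -0.059, 0.511], [-1.0, -0.018, -0.013, -0.048], [-0.014, 0.059, 0.998, 1.224], [0.0, 0.0, 0.0, 1.0]] ['fx', 'fy', 'cx', 'cy']
console [314.8 202.3] 0.87
display_foot [318.1 197.1] 0.57
key_left_top [316.2 218.5] 0.55
key_right_top [333.9 220.7] 0.6
key_mid_top [325.3 219.9] 0.49
switch_base [295.7 226.3] 0.39
dial_base [354.  218.6] 0.4
[ 0.53775389 -0.24887997  0.0958931 ] 26.646358252332977
[[-0.1, -0.8], [-0.3, -0.8], [-0.3, 2.6], [-2.1, -0.8], [-1.0, -3.0], [1.5, -2.3], [2.0, -0.2], [2.1, -2.0], [2.4, 2.7], [1.3, 2.2], [0.5, -1.9], [0.6, -0.1]]
{'time': 0.9, 'joint_positions': array([-1.35308844e+00,  8.71870425e-02,  1.37069776e+00, -1.42828137e-05,
        1.68361353e+00, -1.03134595e-01]), 'qvel': array([ 0.00088339,  0.00069737,  0.00131652, -0.00106684,  0.00055173,
       -0.00073196]), 'joint_torque': array([ 5.59518830e-04, -3.40031362e+01, -3.02603745e+01,  7.14714616e-02,
        2.35395116e-02, -6.48388905e-06]), 'tool_pos': array([ 0.17342711, -0.52195574,  0.2055141 ]), 'ee_rot': array([3.14150030e+00, 2.38263816e-05, 3.20840871e-01]), 'wrist_force': array([ 0.97020477, -0.39441705, -0.00708022]), 'wrist_torque': array([ 0.02521035, -0.01654154,  0.00897873]), 'finger_force': 0.0, 'width': 0.09415271235973711}
```

```bash
python3 - <<'E'
from h import *
p=np.load("con.npy"); Rz=R.from_euler('z',p[2]).as_matrix()
o=[]
for n,c in(("side",(170,340,130,400)),("top",(130,300,230,400))):
    s=snapshot(n); im=s["img"][:,:,::-1].copy()
    np.save(f"{n}.npy",s["img"])
    k=4
    b=cv2.resize(im,None,fx=k,fy=k,interpolation=cv2.INTER_CUBIC)
    for t,X in PTS.items():
        u=P(s,Rz@X+[p[0],p[1],0]); cv2.drawMarker(b,tuple(int(v) for v in (u+.5)*k),(0,255,255),0,8,1)
    y0,y1,x0,x1=[v*k for v in c]; q=b[y0:y1,x0:x1]
    q=cv2.resize(q,(800,int(q.shape[0]*800/q.shape[1]))) if q.shape[1]>800 else q
    cv2.imwrite(f"pics/{n}c.png",q[:600]); print(q.shape)
a=np.hstack([cv2.imread("pics/side0.png"),cv2.imread("pics/top0.png")]); cv2.imwrite("pics/both.png",cv2.resize(a,(800,300)))
E
```

```text
(503, 800, 3)
(680, 680, 3)
```

View pics/both.png

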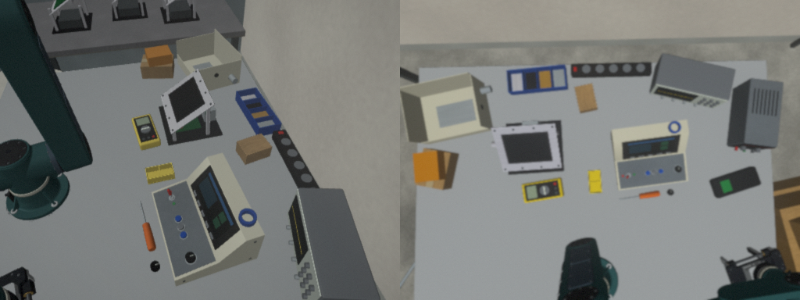

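View pics/sidec.png

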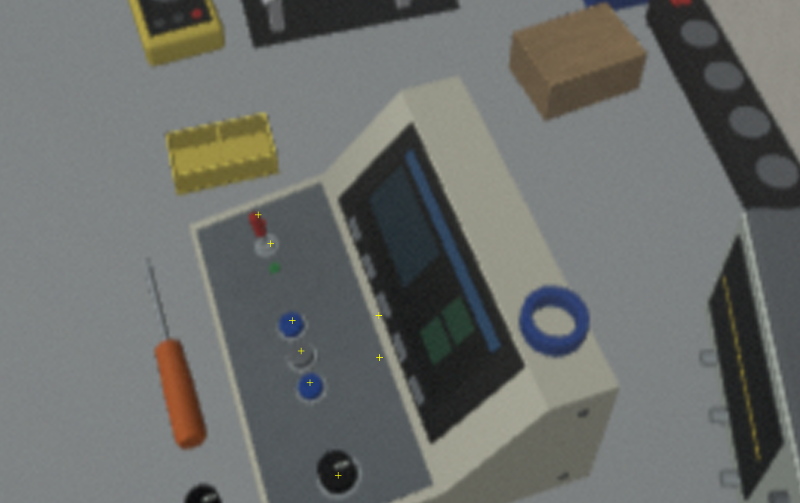

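View pics/topc.png

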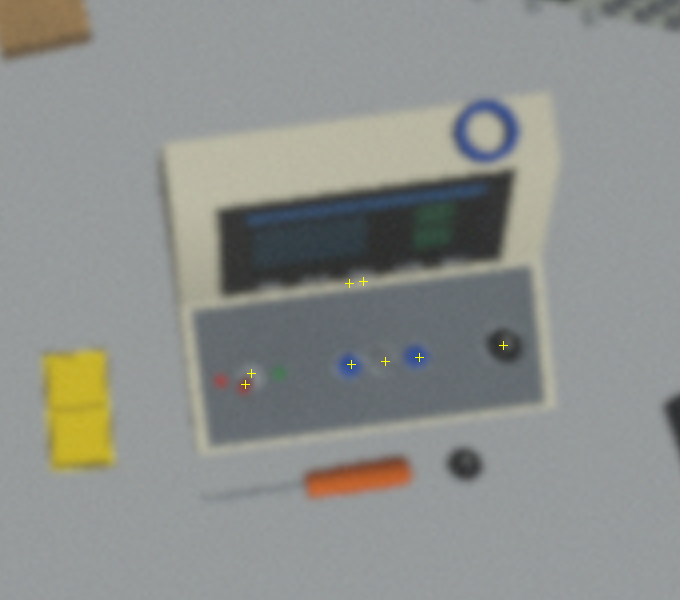

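The overlay matches the pictures: the toggle leans to the red dot and the blue keys sit within 1 px of their crosses. I'll refine the pose using blob centroids and compute the first move.

```bash
cat >> h.py <<'E'
def world(x,y,h):
    p=np.load("con.npy"); return R.from_euler('z',p[2]).as_matrix()@deck(x,y,h)+[p[0],p[1],0]
def plan(x,y,h):
    p=np.load("con.npy"); o=robot.get_obs()
    Rg=(R.from_euler('z',p[2])*R.from_euler('y',-a)*R.from_euler('x',np.pi)).as_matrix()
    Rc=R.from_euler('xyz',o["ee_rot"]).as_matrix()
    d=Rc.T@(world(x,y,h)-o["tool_pos"])/.1; r=R.from_matrix(Rc.T@Rg).as_rotvec()/(np.pi/2)
    print("goal",world(x,y,h).round(4),"zt",Rg[:,2].round(3),"t",o["time"]," delta",d.round(3),r.round(4),"F",o["wrist_force"].round(1),"w",o["width"])
E
python3 - <<'E'
from h import *
p0=np.load("con.npy"); D=[]; S={}
for n in("side","top"):
    s=snapshot(n); S[n]=s; im=s["img"].astype(int); r,g,b=im[...,0],im[...,1],im[...,2]
    M={"key_left_top":(b-r-25),"key_right_top":(b-r-25),"red":(r-g-25),"green":(g-r-12)}
    PTS["green"]=deck(-.066,.076,0); PTS["red"]=deck(-.066,.124,0)
    for t,m in M.items():
        if t=="red": continue
        u=P(s,R.from_euler('z',p0[2]).as_matrix()@PTS[t]+[p0[0],p0[1],0]); c=u.copy()
        yy,xx=np.mgrid[:384,:512]
        for _ in range(4):
            w=np.clip(m,0,None)*((xx-c[0])**2+(yy-c[1])**2<49)
            if w.sum()<5: c=None;break
            c=np.array([(w*xx).sum(),(w*yy).sum()])/w.sum()
        print(n,t,u.round(1),c,w.sum())
        if c is not None:D.append((n,t,c))
    for t in("display_foot","dial_base","switch_base"):
        q=finder.landmark_of(n,t)
        if q: D.append((n,t,np.array(q[0]["xy"],float)))
def res(p):
    Rz=R.from_euler('z',p[2]).as_matrix()
    return np.concatenate([(P(S[n],Rz@PTS[t]+[p[0],p[1],0])-xy)*(.25 if t in("display_foot","dial_base","switch_base") else 1) for n,t,xy in D])
f=least_squares(res,p0,loss="soft_l1",f_scale=1)
print(f.x); print([(d[0],d[1],*r.round(2)) for d,r in zip(D,res(f.x).reshape(-1,2))])
np.save("con.npy",f.x)
plan(-.066,.1,.10); plan(-.066,.1,.024)
E
```

```text
side key_left_top [228.1 277.9] [227.56960951 279.12691002] 2356
side key_right_top [234.1 298.9] [234.10832084 300.00224888] 2668
side green [223.2 259.6] [222.13872832 260.06358382] 346
top key_left_top [317.5 220.7] [316.88013468 221.0983165 ] 1485
top key_right_top [334.4 218.8] [333.65410959 218.77465753] 1460
top green [299.6 222.1] [299.31007752 222.87209302] 258
[ 0.53651875 -0.2484883   0.11433393]
[('side', 'key_left_top', np.float64(-0.04), np.float64(-0.8)), ('side', 'key_right_top', np.float64(-0.08), np.float64(-0.73)), ('side', 'green', np.float64(0.08), np.float64(0.02)), ('side', 'display_foot', np.float64(-0.17), np.float64(-0.55)), ('side', 'switch_base', np.float64(0.32), np.float64(-0.77)), ('top', 'key_left_top', np.float64(0.86), np.float64(0.08)), ('top', 'key_right_top', np.float64(0.94), np.float64(0.18)), ('top', 'green', np.float64(0.61), np.float64(0.03)), ('top', 'display_foot', np.float64(0.17), np.float64(0.16)), ('top', 'dial_base', np.float64(0.19), np.float64(-0.33)), ('top', 'switch_base', np.float64(-0.38), np.float64(0.24))]
goal [ 0.4423 -0.1587  0.1589] zt [ 0.173  0.02  -0.985] t 1.4  delta [ 3.697 -2.6    0.466] [-0.0114  0.1107  0.1311] F [ 0.3  0.4 -0.6] w 0.09435233504838586
goal [ 0.4554 -0.1571  0.084 ] zt [ 0.173  0.02  -0.985] t 1.4  delta [ 3.826 -2.573  1.214] [-0.0114  0.1107  0.1311] F [ 0.3  0.4 -0.6] w 0.09435233504838586
```

Emit:
drive_tool --deltas "0.4 -0.28 0 0 0 0 44; 0.75 -0.53 0 0 0 0 44; 0.95 -0.67 0 0 0 0 44"

```text
time: 1.7
tool_pos: [0.2437, -0.4264, 0.2057]
ee_rot: [-3.142, -0.001, 0.322]
wrist_force: [0.2, 0.6, 0.1]
width: 0.0741
finger_force: 0.0
```

Emit:
drive_tool --deltas "0.4 -0.28 0 0 0 0 44; 0.75 -0.53 0 0 0 0 44; 0.95 -0.67 0 0 0 0 44"

```text
time: 2.0
tool_pos: [0.3128, -0.3325, 0.2058]
ee_rot: [3.141, -0.001, 0.323]
wrist_force: [-0.3, -1.2, 0.1]
width: 0.0496
finger_force: 0.0
```

Emit:
drive_tool --deltas "0.4 -0.28 0 0 0 0 44; 0.75 -0.53 0 0 0 0 44; 0.95 -0.67 0 0 0 0 44"

```text
time: 2.3
tool_pos: [0.3818, -0.2389, 0.2058]
ee_rot: [3.141, -0.001, 0.323]
wrist_force: [-0.2, -0.0, -0.2]
width: 0.0441
finger_force: 0.0
```

Emit:
drive_tool --deltas "0.4 -0.28 0 0 0.05 0.06 44; 0.7 -0.5 0.1 -0.01 0.1 0.12 44; 0.85 -0.6 0.2 -0.0114 0.1107 0.1311 44; 0.85 -0.6 0.2 -0.0114 0.1107 0.1311 44"

```text
time: 2.7
tool_pos: [0.4417, -0.1555, 0.1841]
ee_rot: [-3.14, -0.173, 0.117]
wrist_force: [-0.1, -0.3, 0.7]
width: 0.0439
finger_force: 0.0
```

```bash
python3 - <<'E'
from h import *
plan(-.066,.1,.10); plan(-.066,.1,.024)
E
```

```text
goal [ 0.4423 -0.1587  0.1589] zt [ 0.173  0.02  -0.985] t 2.7  delta [-0.041  0.033  0.249] [-0.0015  0.0012  0.0019] F [-0.1 -0.3  0.7] w 0.043889584712029785
goal [ 0.4554 -0.1571  0.084 ] zt [ 0.173  0.02  -0.985] t 2.7  delta [-0.039  0.035  1.009] [-0.0015  0.0012  0.0019] F [-0.1 -0.3  0.7] w 0.043889584712029785
```

Emit:
drive_tool --deltas "-0.02 0 0.35 0 0 0 44; -0.04 0 0.73 0 0 0 44; -0.04 0 0.73 0 0 0 44; -0.04 0 0.73 0 0 0 44"

```text
time: 3.1
tool_pos: [0.4507, -0.1573, 0.1133]
ee_rot: [-3.141, -0.173, 0.114]
wrist_force: [0.6, 0.6, 0.6]
width: 0.0439
finger_force: 0.0
```

```bash
python3 - <<'E'
from h import *
plan(-.066,.104,.024)
o=robot.get_obs()
for n,k in(("side",5),("top",5)):
    s=snapshot(n); c=P(s,world(-.066,.1,.03)).astype(int); print(c)
    q=s["img"][max(c[1]-45,0):c[1]+45,c[0]-40:c[0]+40,::-1]; cv2.imwrite(f"pics/{n}1.png",cv2.resize(q,None,fx=k,fy=k,interpolation=cv2.INTER_CUBIC))
a_=[cv2.imread(f"pics/{n}1.png") for n in("side","top")]; cv2.imwrite("pics/two1.png",np.hstack(a_))
E
```

```text
goal [ 0.4549 -0.1532  0.084 ] zt [ 0.173  0.02  -0.985] t 3.1  delta [-0.004 -0.036  0.296] [-0.0001  0.0007 -0.0003] F [0.6 0.6 0.6] w 0.04393154111381294
[216 246]
[293 225]
```

View pics/two1.png

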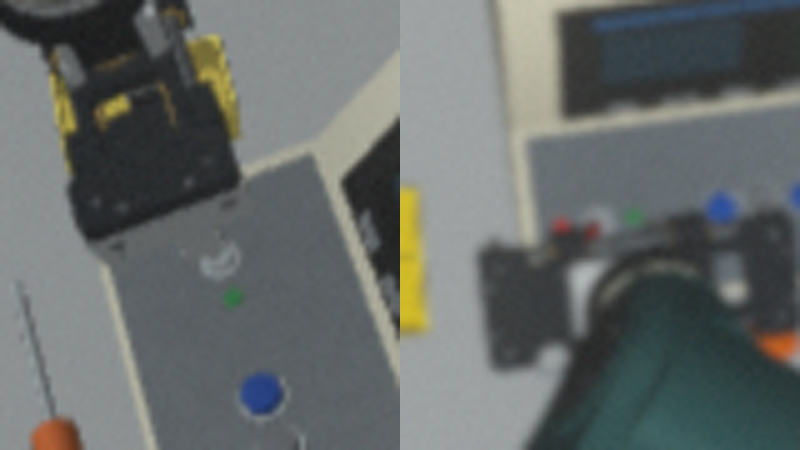

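The toggle is still visible beside the gripper and leaning to red (side crop ~(195,245)). The gripper body hides the fingers, so I'll continue on geometry and force.

Emit:
drive_tool --deltas "0 -0.04 0.04 0 0 0 44; 0 -0.04 0.15 0 0 0 44; 0 -0.04 0.29 0 0 0 44; 0 -0.04 0.29 0 0 0 44"

```text
time: 3.6
tool_pos: [0.4543, -0.1512, 0.0822]
ee_rot: [-3.139, -0.171, 0.114]
wrist_force: [-0.6, 1.0, -0.2]
width: 0.0444
finger_force: 0.0
```

Emit:
drive_tool --deltas "0 0.07 0 0 0 0 44; 0 0.13 0 0 0 0 44; 0 0.19 0 0 0 0 44; 0 0.24 0 0 0 0 44; 0 0.24 0 0 0 0 44"

```text
time: 4.1
tool_pos: [0.4585, -0.1772, 0.0847]
ee_rot: [3.14, -0.175, 0.113]
wrist_force: [-0.4, -0.3, 0.2]
width: 0.044
finger_force: 0.0
```

```bash
python3 - <<'E'
from h import *
plan(-.066,.078,.024)
E
```

```text
goal [ 0.4579 -0.179   0.084 ] zt [ 0.173  0.02  -0.985] t 4.1  delta [-0.009  0.018  0.005] [ 0.0009 -0.0003 -0.0006] F [-0.4 -0.3  0.2] w 0.0440368534945664
```

Emit:
drive_tool --deltas "0 0.03 0 0 0 0 44; 0 0.03 0 0 0 0 44; 0 -0.05 0 0 0 0 44; 0 -0.14 0 0 0 0 44; 0 -0.16 -0.1 0 0 0 44"

```text
time: 4.6
tool_pos: [0.4534, -0.1587, 0.0929]
ee_rot: [-3.14, -0.172, 0.115]
wrist_force: [-0.2, 0.5, -0.1]
width: 0.044
finger_force: 0.0
```

Emit:
drive_tool --deltas "0 0 -0.3 0 0 0 44; 0.0 0 -0.6 0 0 0 44; 0 0.4 -0.6 0 0 0 44; 0 0.8 -0.6 0 0 0 44; 0 0.9 -0.6 0 0 0 44"

```text
time: 5.1
tool_pos: [0.4548, -0.254, 0.1545]
ee_rot: [3.138, -0.175, 0.112]
wrist_force: [-0.1, 0.9, 0.5]
width: 0.044
finger_force: 0.0
```

```bash
python3 - <<'E'
from h import *
plan(-.066,-.010,.06)
plan(-.066,-.010,.020)
for n,k in(("side",5),("top",5)):
    s=snapshot(n); c=P(s,world(-.066,.06,.03)).astype(int); print(c)
    q=s["img"][max(c[1]-45,0):c[1]+45,c[0]-40:c[0]+40,::-1]; cv2.imwrite(f"pics/{n}2.png",cv2.resize(q,None,fx=k,fy=k,interpolation=cv2.INTER_CUBIC))
a_=[cv2.imread(f"pics/{n}2.png") for n in("side","top")]; cv2.imwrite("pics/two2.png",np.hstack(a_))
E
```

```text
goal [ 0.4617 -0.2671  0.1195] zt [ 0.173  0.02  -0.985] t 5.1  delta [-0.008  0.137  0.355] [ 0.0023 -0.0005 -0.0012] F [-0.1  0.9  0.5] w 0.04398138855305024
goal [ 0.4686 -0.2663  0.0801] zt [ 0.173  0.02  -0.985] t 5.1  delta [-0.008  0.136  0.755] [ 0.0023 -0.0005 -0.0012] F [-0.1  0.9  0.5] w 0.04398138855305024
[220 259]
[306 224]
```

View pics/two2.png

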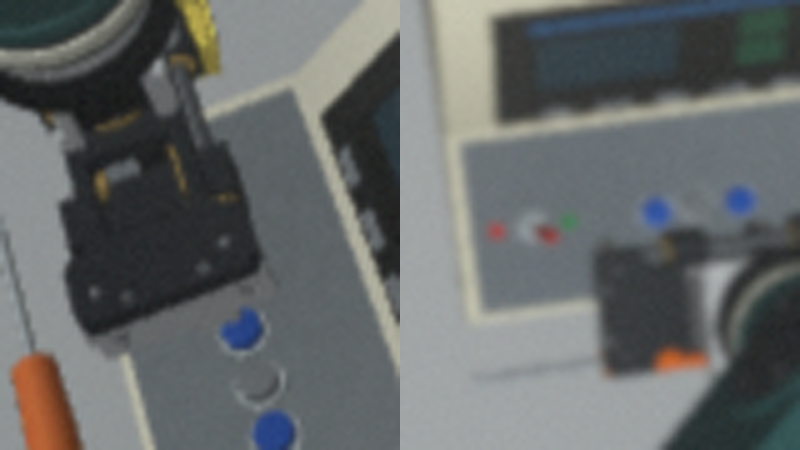

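In the top crop the toggle now leans right, towards the green dot at ~(548,233). Next I'll go above the keys.

Emit:
drive_tool --deltas "-0.01 0.135 0.1 0 0 0 43.5; -0.01 0.135 0.4 0 0 0 43.5; -0.01 0.135 0.7 0 0 0 43.5; -0.01 0.135 0.75 0 0 0 43.5; -0.01 0.135 0.75 0 0 0 43.5"

```text
time: 5.7
tool_pos: [0.4674, -0.2615, 0.0777]
ee_rot: [-3.139, -0.172, 0.115]
wrist_force: [-0.6, 0.2, 0.5]
width: 0.0434
finger_force: 0.0
```

```bash
python3 - <<'E'
from h import *
plan(-.066,-.010,.020)
plan(-.066,-.010,.009)
plan(-.066,-.010,.004)
for n,k in(("side",5),("top",5)):
    s=snapshot(n); c=P(s,world(-.066,-.01,.03)).astype(int); print(c)
    q=s["img"][max(c[1]-45,0):c[1]+45,c[0]-40:c[0]+40,::-1]; cv2.imwrite(f"pics/{n}3.png",cv2.resize(q,None,fx=k,fy=k,interpolation=cv2.INTER_CUBIC))
a_=[cv2.imread(f"pics/{n}3.png") for n in("side","top")]; cv2.imwrite("pics/two3.png",np.hstack(a_))
E
```

```text
goal [ 0.4686 -0.2663  0.0801] zt [ 0.173  0.02  -0.985] t 5.7  delta [ 0.011  0.05  -0.023] [-0.0017  0.0015  0.0005] F [-0.6  0.2  0.5] w 0.043350948715605346
goal [ 0.4705 -0.2661  0.0693] zt [ 0.173  0.02  -0.985] t 5.7  delta [0.011 0.05  0.087] [-0.0017  0.0015  0.0005] F [-0.6  0.2  0.5] w 0.043350948715605346
goal [ 0.4714 -0.266   0.0643] zt [ 0.173  0.02  -0.985] t 5.7  delta [0.012 0.05  0.137] [-0.0017  0.0015  0.0005] F [-0.6  0.2  0.5] w 0.043350948715605346
[228 284]
[327 221]
```

View pics/two3.png

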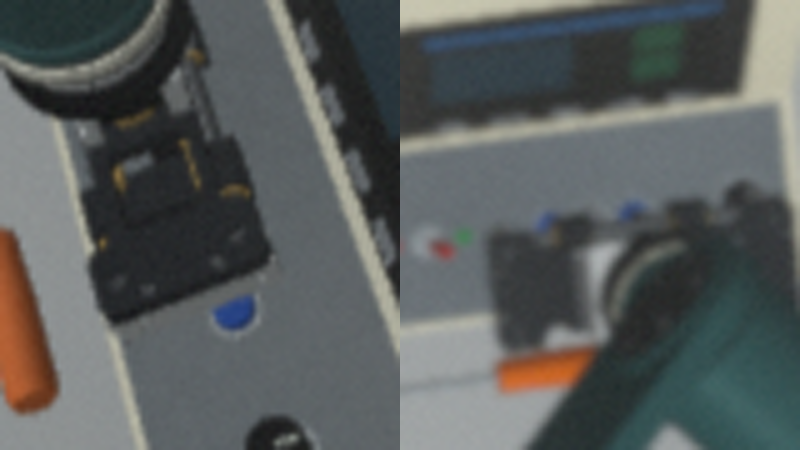

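Emit:
drive_tool --deltas "0.01 0.05 0 0 0 0 43.5; 0.01 0.05 0.06 0 0 0 43.5; 0.01 0.05 0.06 0 0 0 43.5; 0.01 0.05 0.06 0 0 0 43.5; 0.01 0.05 0.06 0 0 0 43.5"

```text
time: 6.3
tool_pos: [0.4707, -0.2676, 0.0736]
ee_rot: [3.142, -0.175, 0.114]
wrist_force: [-0.3, 1.2, -0.1]
width: 0.0435
finger_force: 0.0
```

```bash
python3 - <<'E'
from h import *
plan(-.066,-.010,.009)
plan(-.066,-.010,.004)
E
```

```text
goal [ 0.4705 -0.2661  0.0693] zt [ 0.173  0.02  -0.985] t 6.3  delta [-0.007 -0.015  0.043] [ 0. -0. -0.] F [-0.3  1.2 -0.1] w 0.04353102233319119
goal [ 0.4714 -0.266   0.0643] zt [ 0.173  0.02  -0.985] t 6.3  delta [-0.007 -0.015  0.093] [ 0. -0. -0.] F [-0.3  1.2 -0.1] w 0.04353102233319119
```

Emit:
drive_tool --deltas "-0.005 -0.015 0.02 0 0 0 43.5; -0.005 -0.015 0.04 0 0 0 43.5; -0.005 -0.015 0.065 0 0 0 43.5; -0.005 -0.015 0.065 0 0 0 43.5"

```text
time: 6.7
tool_pos: [0.471, -0.2659, 0.0674]
ee_rot: [-3.141, -0.174, 0.115]
wrist_force: [-3.4, 0.4, 5.7]
width: 0.0437
finger_force: 2.8
```

```bash
python3 - <<'E'
from h import *
plan(-.066,-.010,.004)
E
```

```text
goal [ 0.4714 -0.266   0.0643] zt [ 0.173  0.02  -0.985] t 6.7  delta [-0.002  0.002  0.031] [-0.0002  0.0001  0.0001] F [-3.4  0.4  5.7] w 0.04369449468805341
```

Emit:
drive_tool --deltas "0 0 0.02 0 0 0 43.5; 0 0 0.035 0 0 0 43.5; 0 0 0.05 0 0 0 43.5; 0 0 0.05 0 0 0 43.5"

```text
time: 7.1
tool_pos: [0.4716, -0.2658, 0.0645]
ee_rot: [3.141, -0.174, 0.115]
wrist_force: [-7.1, 3.4, 13.2]
width: 0.0436
finger_force: 7.1
```

Emit:
drive_tool --deltas "0 0 0.015 0 0 0 43.5; 0 0 0.015 0 0 0 43.5; 0 0 0.015 0 0 0 43.5"

```text
time: 7.4
tool_pos: [0.4717, -0.2659, 0.0644]
ee_rot: [3.141, -0.174, 0.115]
wrist_force: [-11.4, 4.4, 19.9]
width: 0.0433
finger_force: 10.4
```

```bash
python3 - <<'E'
from h import *
plan(-.066,-.010,.004)
o=robot.get_obs(); Rc=R.from_euler('xyz',o["ee_rot"]).as_matrix()
print("tool F",Rc.T@o["wrist_force"],"M",Rc.T@o["wrist_torque"],o["tool_pos"])
E
```

```text
goal [ 0.4714 -0.266   0.0643] zt [ 0.173  0.02  -0.985] t 7.4  delta [-0.003  0.001 -0.   ] [0.0002 0.0003 0.0006] F [-11.4   4.4  19.9] w 0.04326859819539822
tool F [ -7.16186015  -5.69327784 -21.47886689] M [ 1.22327221 -1.43464381  0.07149238] [ 0.47170072 -0.26585997  0.06438239]
```

Both keys are bottomed: tip height is 4.0 mm and the load is about 12 N and 9 N, against 4.9 N needed. Holding.

Emit:
drive_tool --deltas "0 0 0 0 0 0 43.5; 0 0 0 0 0 0 43.5; 0 0 0 0 0 0 43.5; 0 0 0 0 0 0 43.5; 0 0 0 0 0 0 43.5"

```text
time: 7.9
tool_pos: [0.4717, -0.2659, 0.0644]
ee_rot: [3.141, -0.174, 0.115]
wrist_force: [-11.0, 5.4, 18.7]
width: 0.0433
finger_force: 10.4
```

Emit:
drive_tool --deltas "0 0 0 0 0 0 43.5; 0 0 0 0 0 0 43.5; 0 0 0 0 0 0 43.5; 0 0 0 0 0 0 43.5; 0 0 0 0 0 0 43.5"

```text
time: 8.4
tool_pos: [0.4717, -0.2659, 0.0644]
ee_rot: [3.141, -0.174, 0.115]
wrist_force: [-11.2, 4.6, 19.2]
width: 0.0435
finger_force: 10.4
```

Emit:
drive_tool --deltas "0 0 0 0 0 0 43.5; 0 0 0 0 0 0 43.5; 0 0 0 0 0 0 43.5; 0 0 0 0 0 0 43.5; 0 0 0 0 0 0 43.5"

```text
time: 8.9
tool_pos: [0.4717, -0.2659, 0.0644]
ee_rot: [3.141, -0.174, 0.115]
wrist_force: [-11.6, 4.3, 19.4]
width: 0.0435
finger_force: 10.4
```

Emit:
drive_tool --deltas "0 0 0 0 0 0 43.5; 0 0 0 0 0 0 43.5; 0 0 0 0 0 0 43.5; 0 0 0 0 0 0 43.5; 0 0 0 0 0 0 43.5"

```text
time: 9.4
tool_pos: [0.4717, -0.2658, 0.0644]
ee_rot: [3.141, -0.174, 0.115]
wrist_force: [-10.7, 4.5, 19.3]
width: 0.0437
finger_force: 10.4
```

Emit:
drive_tool --deltas "0 0 0 0 0 0 43.5; 0 0 0 0 0 0 43.5; 0 0 0 0 0 0 43.5; 0 0 0 0 0 0 43.5; 0 0 0 0 0 0 43.5"

```text
time: 9.9
tool_pos: [0.4717, -0.2659, 0.0644]
ee_rot: [3.141, -0.174, 0.115]
wrist_force: [-11.2, 5.0, 19.3]
width: 0.0436
finger_force: 10.4
```

Emit:
drive_tool --deltas "0 0 0 0 0 0 43.5; 0 0 0 0 0 0 43.5; 0 0 0 0 0 0 43.5; 0 0 0 0 0 0 43.5; 0 0 0 0 0 0 43.5"

```text
time: 10.4
tool_pos: [0.4717, -0.2659, 0.0644]
ee_rot: [3.141, -0.174, 0.115]
wrist_force: [-11.2, 5.3, 19.8]
width: 0.0432
finger_force: 10.4
```

Emit:
drive_tool --deltas "0 0 0 0 0 0 43.5; 0 0 0 0 0 0 43.5; 0 0 0 0 0 0 43.5"

```text
time: 10.7
tool_pos: [0.4717, -0.2659, 0.0644]
ee_rot: [3.141, -0.174, 0.115]
wrist_force: [-10.7, 3.2, 19.4]
width: 0.0434
finger_force: 10.4
```

Emit:
drive_tool --deltas "0 0 -0.3 0 0 0 43.5; 0 0 -0.7 0 0 0 43.5; 0 0 -0.7 0 0 0 43.5; 0 0 -0.7 0 0 0 43.5"

```text
time: 11.1
tool_pos: [0.4607, -0.2678, 0.1306]
ee_rot: [3.14, -0.176, 0.115]
wrist_force: [-0.4, -0.2, -0.7]
width: 0.0441
finger_force: 0.0
```

Emit:
drive_tool --deltas "0 -0.4 0 0 0 0 44; 0 -0.8 0 0 0 0 44; 0 -1 0 0 0 0 44; 0 -1 0 0 0 0 44; 0 -1 0 0 0 0 44"

```text
time: 11.6
tool_pos: [0.4483, -0.1676, 0.1281]
ee_rot: [-3.141, -0.173, 0.115]
wrist_force: [-0.7, -0.1, -0.4]
width: 0.0439
finger_force: 0.0
```

```bash
python3 - <<'E'
from h import *
plan(-.066,.096,.05);plan(-.066,.096,.023)
E
```

```text
goal [ 0.4514 -0.1616  0.1096] zt [ 0.173  0.02  -0.985] t 11.6  delta [ 0.005 -0.055  0.188] [-0.0006  0.0012  0.0005] F [-0.7 -0.1 -0.4] w 0.043936531089062404
goal [ 0.456  -0.1611  0.0831] zt [ 0.173  0.02  -0.985] t 11.6  delta [ 0.006 -0.055  0.458] [-0.0006  0.0012  0.0005] F [-0.7 -0.1 -0.4] w 0.043936531089062404
```

Emit:
drive_tool --deltas "0 -0.055 0 0 0 0 44; 0 -0.055 0.1 0 0 0 44; 0 -0.055 0.3 0 0 0 44; 0 -0.055 0.45 0 0 0 44; 0 -0.055 0.45 0 0 0 44"

```text
time: 12.1
tool_pos: [0.4541, -0.1611, 0.0817]
ee_rot: [-3.138, -0.169, 0.113]
wrist_force: [-0.2, 0.2, 0.1]
width: 0.0445
finger_force: 0.0
```

Emit:
drive_tool --deltas "0 -0.07 0 0 0 0 44; 0 -0.13 0 0 0 0 44; 0 -0.19 0 0 0 0 44; 0 -0.25 0 0 0 0 44; 0 -0.25 0 0 0 0 44"

```text
time: 12.6
tool_pos: [0.4532, -0.1357, 0.0858]
ee_rot: [-3.141, -0.176, 0.115]
wrist_force: [0.4, 0.1, 0.2]
width: 0.044
finger_force: 0.0
```

```bash
python3 - <<'E'
from h import *
plan(-.066,.122,.023)
E
```

```text
goal [ 0.4531 -0.1353  0.0831] zt [ 0.173  0.02  -0.985] t 12.6  delta [-0.005 -0.004  0.027] [-0.0004 -0.0007  0.0007] F [0.4 0.1 0.2] w 0.04400160211552126
```

Face at y≈0.0996, so the toggle should be over. A small extra push, then back, lift, retreat along the entry route and check.

Emit:
drive_tool --deltas "0 -0.02 0 0 0 0 44; 0 -0.02 0 0 0 0 44; 0 0.06 0 0 0 0 44; 0 0.15 0 0 0 0 44; 0 0.17 -0.05 0 0 0 44"

```text
time: 13.1
tool_pos: [0.4537, -0.1547, 0.0895]
ee_rot: [-3.141, -0.173, 0.113]
wrist_force: [0.0, 0.5, -0.6]
width: 0.0444
finger_force: 0.0
```

Emit:
drive_tool --deltas "0 0 -0.3 0 0 0 44; 0 0 -0.7 0 0 0 44; 0 0 -1 0 0 0 44; 0 0 -1 0 0 0 44"

```text
time: 13.5
tool_pos: [0.4391, -0.1577, 0.1947]
ee_rot: [3.135, -0.183, 0.114]
wrist_force: [1.0, 0.0, 0.3]
width: 0.0437
finger_force: 0.0
```

Emit:
drive_tool --deltas "-0.4 0 0 0 0 0 44; -0.8 0 0 0 0 0 44; -1 0 0 0 0 0 44; -1 0 0 0 0 0 44; -1 0 0 0 0 0 44"

```text
time: 14.0
tool_pos: [0.3392, -0.1671, 0.1709]
ee_rot: [-3.141, -0.175, 0.113]
wrist_force: [-0.0, -0.1, 0.1]
width: 0.0444
finger_force: 0.0
```

```bash
python3 - <<'E'
from h import *
for n,k in(("side",5),("top",5)):
    s=snapshot(n); c=P(s,world(-.066,.06,.03)).astype(int)
    q=s["img"][max(c[1]-45,0):c[1]+45,c[0]-40:c[0]+40,::-1]; cv2.imwrite(f"pics/{n}4.png",cv2.resize(q,None,fx=k,fy=k,interpolation=cv2.INTER_CUBIC))
a_=[cv2.imread(f"pics/{n}4.png") for n in("side","top")]; cv2.imwrite("pics/two4.png",np.hstack(a_))
E
```

```text
(no output)
```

View pics/two4.png

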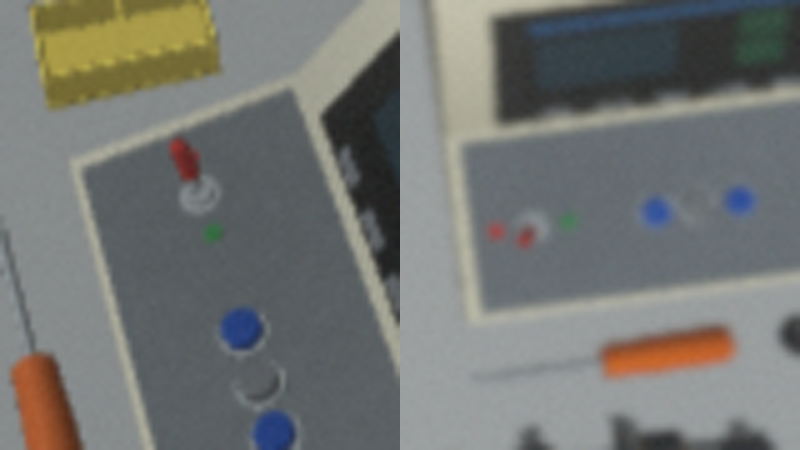

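The toggle leans to the red dot again (side crop ~(185,160), top crop ~(525,235)). The blue keys are up and the arm is clear, so I'm handing in.

```bash
python3 -c "
from bench import robot
print(robot.close_job())"
```

```text
the job is handed in; nothing more can be done
None
```

The job is done and handed in at about 14 s: I unlocked the toggle, held both blue keys fully down for over 3 s and released them, then locked the toggle back on red; the final picture shows it on red with the arm clear.

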